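# Roll the chromatography column into its V-cradle and butt it against the stop

## Task

With the outside of the fingers, roll the blue-ended column along the bench by its side, up the shallow ramp and into the V-groove of the cradle, then push on its free end until its other end is up against the blue end stop. Never pinch it or lift it off the surface, and never push it hard; leave the other column, the bottles, jars, tape and cuvette stand where they are.

Things in the scene. Friction and masses are not known exactly. Their poses are not given: they have to be found in the camera images.
- column_center (a point): Centre (middle of the axis) of the loose column to roll: white cylinder with blue flat ends, diameter 30 mm, length 130 mm, about 0.3 kg, polished and slippery (friction about 0.3). Its x axis runs along the bar; y and z turn as it rolls. It starts at rest on the bench on the cradle's -y side, within about 7 degrees of parallel to the groove, and rolls freely.
- cradle: Fixed aluminium V-cradle, origin on the bench under the bottom of the V, half-way along. The groove runs along its x, -60 to +60 mm. Two 30 degree faces meet at y = 0, 2 mm above the bench; the -y one starts at the lip, the +y one ends at y = +20 mm at a vertical blue wall 36 mm high. The -x end is open, bare bench before it.
- lip (a point): Middle of the cradle's lip, 10 mm above the bench at y = -14 mm of the cradle, axes as the cradle's. A ramp 120 mm wide (x -60 to +60 mm) rises to it from bench level at y = -61 mm.
- stop (a point): Middle of the end stop's inner face, at x = +60 mm of the cradle, 20 mm above the bench, axes as the cradle's. The stop is a blue upright plate 40 mm high, 56 mm wide across the groove, 8 mm thick.
- seat (a point): Where the column's centre belongs when it lies in the V against the stop: x = -5, y = 0, z = 19.3 mm in the cradle's frame, axes as the cradle's. The column's -x end then sticks out of the cradle by 10 mm, by more while short of the stop; this end face is free to be pushed towards +x.
- used_center (a point): Centre of the used column, same size with orange ends, lying in a grey rack on the right of the bench: leave alone.
- dropper: White bottle, diameter 36 mm, 85 mm tall, origin under its centre: leave alone.
- jar_blue: White jar with blue lid, diameter 40 mm, 60 mm tall, origin under its centre: leave alone.
- jar_red: White jar with red lid, diameter 40 mm, 60 mm tall, origin under its centre: leave alone.
- tape: Roll of blue tape lying flat, outer diameter 90 mm, 22 mm high, origin under its centre: leave alone.
- cuvettes: White stand 50 x 120 mm with five upright cuvettes along its y, 55 mm tall, origin under its centre: leave alone.
Not all that is in view belongs to the job. Leave any green, purple or turquoise look-alike of the part that bears column_center alone.

How it is judged:
On the way, in this order (a step that is already met when the one before it is completed fails the run):
1. the column turns over as it rolls along the bench (angle between column_center's own z axis and vertical above 0.8 rad and height (world z) of column_center below 0.027 m), for 0.04 s.
2. the column lies down in the V (y of column_center in the frame of cradle between -0.005 and 0.005 m and z of column_center in the frame of cradle below 0.022 m and angle between the x axis of column_center and the x axis of cradle, either way round below 0.06 rad), for 0.2 s.
At the end, for the whole second after the job is handed in: The column rests in the V (within 4 mm sideways, 3 mm in height and 0.05 rad of the groove) with its end no more than 4 mm from the end stop, at rest (x of column_center in the frame of seat between -0.004 and 0.003 m and y of column_center in the frame of seat between -0.004 and 0.004 m and z of column_center in the frame of seat between -0.003 and 0.003 m and angle between the x axis of column_center and the x axis of cradle, either way round below 0.05 rad and linear speed of column below 0.02 m/s); the robot touches nothing.
It fails at once if the column is lifted (centre over 33 mm above the bench, where the ramp's lip needs 26 mm; or over 22 mm before the ramp, where lying on the bench it is 15 mm) (height (world z) of column_center above 0.033 m or (height (world z) of column_center above 0.022 m and y of column_center in the frame of cradle below -0.065 m)).
It fails at once if the column is pinched or pushed hard (over 40 N from the fingers) (contact force between the fingers and column above 40 N).
It fails at once if a bystander is moved by more than 12 mm (distance of any of used_center, dropper, jar_blue, jar_red, tape, cuvettes from where it was at the start of the episode above 0.012 m).
It also fails if it takes over 51 s, if anything falls off the work surface, if the arm or the gripper's body presses on something with over 40 N, if the wrist force passes 120 N, or if a joint passes its speed limit or range.

## Robot

A 6-joint arm with a two-finger parallel gripper is mounted at the origin on the work surface. World frame = base frame: x ahead of the robot, y to its left, z up, the work surface at z = 0. Lengths are in m, angles in rad, forces in N, time in s.
With the tool pointing down it reaches from about 0.325 to 0.775 m from the base axis. Payload 5.5 kg.
Tool frame: the origin (TCP) lies on the centre line of the jaws, within the pads' length; the fingertips stand 25 mm ahead of it and the grasp point (between the pads) lies 6 mm ahead of it; z points along the fingers, y is the direction in which the jaws open and shut (so a half turn about z gives the same grasp; the last joint's range is limited). The gripper opens to 85 mm and grips with 20 to 120 N. Pads are 22 mm wide; open, the fingers measure 114 mm over their backs; the gripper's body (76 mm by 85 mm) begins 54 mm behind the grasp point. The pads swing forward as they close: fully open they stand 13 mm farther back than shut.
Start: joints at [-1.316, 0.091, 1.231, -0, 1.82, -0.057], TCP at [0.184, -0.571, 0.256] pointing down, gripper open.
Joint ranges: [-2.87, 2.87], [-0.86, 2.18], [0.17, 2.46], [-1.51, 4.65], [0.06, 2.69], [-2.65, 2.65]. Speed limits (rad/s): [2.57, 2.57, 3.01, 3.14, 3.14, 3.14].

## Interface

Orientations are given as a unit quaternion [x, y, z, w].
In Python, from station import env gives the robot as it stands.
- The arm moves only by the tool play_rows, never from a script. Its argument "targets" is a list of rows, each a list of 7 numbers: the shift along the tool's x, y, z in units of 60 mm (1.0 is 60 mm), then the turn, a rotation vector about the tool's x, y, z in units of 10 degrees (1.0 is 10 degrees), then the opening, from 0 (shut) to 1 (fully open). A call has 1 to 12 rows; each row shifts and turns the commanded pose from where the row before left it, along the tool's axes as they then stand; what a row does not reach is not made up. A row lasts 1/8 s, in which the tool goes at most 62.5 mm and 10.7 degrees, less where a joint would pass 70% of its speed; a pose out of reach is approached as far as the arm can. A call is refused whole if a number of a shift passes 1 or a number of a turn 1, either way. A call with a gripper value outside its range is refused whole. The fingers move at their own pace and stop on an object; "squeeze" is the grip in N (left out, the last holds). Time passes only in rows, so rows that do not move let the fingers close. It gives the time, the measured TCP pose, the force and the opening at its end, in the units of the state.
- env.read_state(): the state, without advancing time (a new reading comes with each control period).
- env.snapshot(name): name is "side" or "top"; returns (picture, depth): 400x640x3 uint8, red, green, blue; 400x640 float32, m along the optical axis (not along the pixel's ray), 0 where there is no reading.
- env.camera_model(name): a dict with "intrinsics" (3x3 intrinsics, pixels), "rvec" (rotation vector, rad) and "tvec" (3), from world to camera coordinates, as OpenCV has them. Camera axes: x right, y down, z forward; pixel columns grow to the right and rows downward; lengths in m; the calibration is good to about 2 mm. A picture is of the moment at which its call begins. camera_model takes no time and is no camera call.
- env.hand_in(): hands the job in, once; it reports no verdict.
The state is a dict: "time_s": time; "q": joint angles; "joint_vel": joint speeds; "joint_torque": joint torques, N m; "tcp_pos": TCP position; "ee_rot": TCP orientation; "force": force on the tool from outside, world axes, zero at the start; "ft_torque": the same for the moment, N m; "gripper_width": finger opening in m.
Only numpy, scipy, OpenCV 4.12 (cv2) and the standard library are available. Lean on these libraries where they do the work, as an engineer would, in place of code of your own. Each camera call takes 0.05 s, during which the arm holds its last target. There are 200 camera calls.

## Working session

There is one attempt and no reset: what is moved stays moved. The work goes in short steps, Python scripts to look and compute and a tool call to move; the robot and the scene stay as the last step left them, time stands still between calls to the robot, and variables do not carry over. Pictures are saved under pics/ and viewed, about 8 in all and at most 12, crops included, and the job is handed in when it is done.

Besides the shell and the picture viewer there is one more tool, called after "Request:" as name(argument=value, ...), one argument or row to a line, values as JSON. play_rows: Moves the arm, as the interface text tells. Its arguments: {"type":"object","properties":{"targets":{"type":"array","items":{"type":"array","items":{"type":"number"}}},"squeeze":{"type":"number"}},"required":["targets"]}

```bash
ls; mkdir -p pics; cat > h.py <<'E'
import numpy as np,cv2
from station import env
def snap(n,f=None):
    im,d=env.snapshot(n)
    if f: cv2.imwrite('pics/'+f,im[:,:,::-1])
    return im,d
def cloud(n,d):
    c=env.camera_model(n);K=np.array(c['intrinsics']);R=cv2.Rodrigues(np.array(c['rvec'],float))[0];t=np.array(c['tvec']).ravel()
    v,u=np.mgrid[:400,:640]
    P=np.stack([(u-K[0,2])/K[0,0]*d,(v-K[1,2])/K[1,1]*d,d],-1)
    W=(P-t)@R
    W[d==0]=np.nan
    return W
E
python3 - <<'E'
from h import *
for n in ['top','side']:
    im,d=snap(n,n+'1.png'); np.savez(n+'1',im=im,W=cloud(n,d))
s=env.read_state();print(s)
E
```

```text
pics
{'time_s': 0.1, 'q': array([-1.31569893e+00,  9.17721112e-02,  1.23180318e+00,  1.95726307e-05,
        1.81978229e+00, -5.67046860e-02]), 'joint_vel': array([-0.00064009, -0.00372135, -0.00311597, -0.00023009,  0.00230247,
        0.00053876]), 'joint_torque': array([ 2.82916975e-03, -4.60216749e+01, -4.19220328e+01, -9.82651750e-05,
        1.05289539e-02,  2.19801717e-05]), 'tcp_pos': array([ 0.18401181, -0.57086137,  0.25524945]), 'ee_rot': array([ 9.87871269e-01,  1.55272588e-01, -7.79537617e-05, -8.79065990e-04]), 'force': array([ 0.67809854,  0.43341341, -0.08354015]), 'ft_torque': array([ 0.05180352, -0.00838427,  0.01051542]), 'gripper_width': 0.08532428124056105}
```

View pics/top1.png

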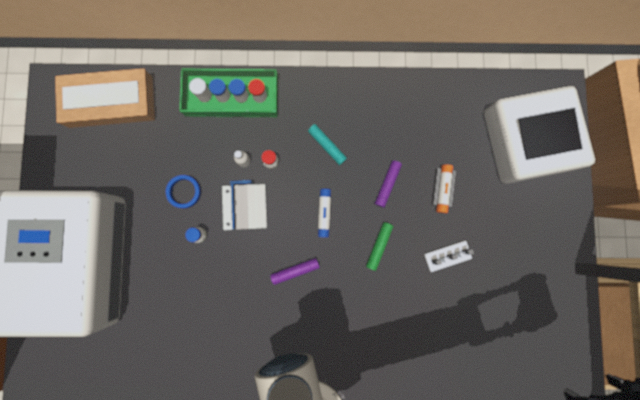

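View pics/side1.png

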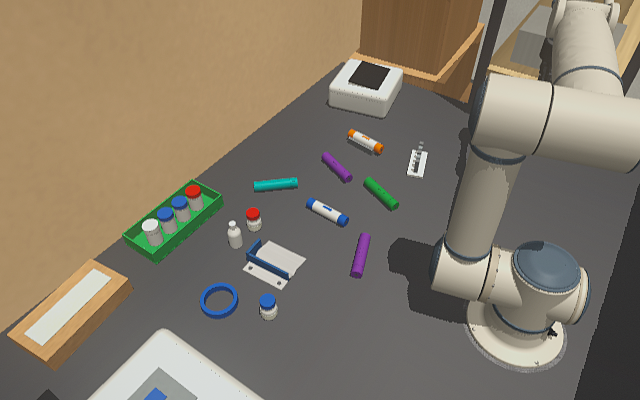

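The top view shows the blue-ended column at about (324,213) and the cradle at (244,206). The ramp is on the cradle's right and its blue wall on the left at x≈234. Next I measure both.

```bash
python3 - <<'E'
from h import *
z=np.load('top1.npz');im=z['im'].astype(int);W=z['W']
for p in [(324,213),(324,191),(324,234),(223,186),(223,229),(247,182),(250,183),(265,185),(266,227),(230,206),(236,206),(237,184),(240,206),(245,206),(250,206),(258,206),(264,206)]:
    print(p,W[p[1],p[0]].round(4),im[p[1],p[0]])
c=im[185:240,310:340]; w=W[185:240,310:340]
m=(w[...,2]>0.008)
P=w[m];print(len(P),P[:,2].max(),np.percentile(P[:,2],[10,50,90]))
b=P[:,:2].astype(np.float32);r=cv2.minAreaRect(b);print(r, cv2.boxPoints(r),P.mean(0))
# Cradle colours
s=W[175:235,215:275]; 
print((s[::4,::3,2]*1000).round(0).astype(int))
cv2.imwrite('pics/crop.png',cv2.resize(im[170:250,170:345].astype(np.uint8)[:,:,::-1],None,fx=4.5,fy=4.5,interpolation=cv2.INTER_CUBIC))
E
```

```text
(324, 213) [ 0.5457 -0.0421  0.0338] [ 87 121 184]
(324, 191) [ 0.605  -0.0419  0.0341] [ 63 104 178]
(324, 234) [ 0.4897 -0.0425  0.0288] [ 71 113 184]
(223, 186) [0.6206 0.2363 0.0069] [182 184 180]
(223, 229) [0.5022 0.2343 0.001 ] [145 147 146]
(247, 182) [0.627  0.1642 0.0407] [ 68  99 148]
(250, 183) [0.6268 0.159  0.0244] [ 84  95 114]
(265, 185) [0.6251 0.1214 0.001 ] [134 135 131]
(266, 227) [ 5.084e-01  1.166e-01 -1.000e-04] [146 145 142]
(230, 206) [0.5654 0.216  0.0049] [199 202 202]
(236, 206) [0.5649 0.1978 0.0128] [183 178 174]
(237, 184) [0.6243 0.1948 0.0213] [113 113 119]
(240, 206) [0.5656 0.1885 0.0051] [196 191 186]
(245, 206) [0.5653 0.1738 0.0098] [197 192 188]
(250, 206) [0.5653 0.1601 0.0101] [212 212 207]
(258, 206) [0.5661 0.1393 0.0029] [211 210 205]
(264, 206) [0.5662 0.1227 0.0034] [203 203 199]
525 0.035860121874578016 [0.02169715 0.02831455 0.03174573]
((0.5483726859092712, -0.04314815253019333), (0.029889700934290886, 0.1290646642446518), 87.5981674194336) [[ 0.48327073 -0.05537548]
 [ 0.612222   -0.06078427]
 [ 0.6134746  -0.03092083]
 [ 0.48452336 -
[... 5937 characters left out ...]
      4                   14
                     9                    6                    6
                     0                   -1                    0
                     3                    1]
 [                   1                   -2                    2
                     1                    0                    1
                     1                    3                    1
                     2                    1                    3
                     2                    1                    4
                     1                    1                    0
                     3                    2]]<stdin>:11: RuntimeWarning: invalid value encountered in cast
```

View pics/crop.png

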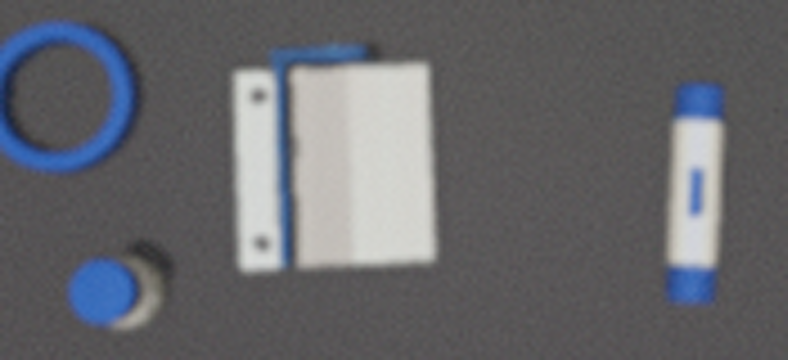

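The measurements are consistent with the sizes given: the cradle is at about (0.566, 0.179), yawed about +2°, and the column is at (0.548, -0.043), yawed about -2.4°. I'll push with the jaws open along the column, so both fingers touch its side at two points.

```bash
cat > plan.py <<'E'
import numpy as np,sys
from scipy.spatial.transform import Rotation as Ro
from station import env
def plan(pos,yaw,n,grip):
    s=env.read_state();p=np.array(s['tcp_pos']);R=Ro.from_quat(s['ee_rot'])
    x=R.as_matrix()[:,0];y0=np.degrees(np.arctan2(x[1],x[0]));print('now',p.round(4),'yaw',y0.round(2),'tilt',R.as_matrix()[:,2].round(4),'f',s['force'].round(2),s['gripper_width'],s['time_s'],s['q'].round(3))
    for i in range(n):
        yi=np.radians(y0)
        M=np.array([[np.cos(yi),np.sin(yi),0],[np.sin(yi),-np.cos(yi),0],[0,0,-1]])
        d=M.T@((np.array(pos)-p)/(n-i))/0.06; d=d.round(2); r=-round((yaw-y0)/(n-i)/10,2)
        print([float(v) for v in d]+[0,0,r,grip]); p=p+M@d*.06; y0-=r*10
    print('end',p.round(4),y0)
if __name__=='__main__':
    a=[float(v) for v in sys.argv[1:]];plan(a[:3],a[3],int(a[4]),a[5])
E
python3 plan.py 0.545 -0.10 0.15 87.6 12 1
```

```text
now [ 0.184  -0.5709  0.2552] yaw 17.87 tilt [-4.0e-04  1.7e-03 -1.0e+00] f [ 0.68  0.43 -0.08] 0.08532428124056105 0.1 [-1.316  0.092  1.232  0.     1.82  -0.057]
[0.68, -0.47, 0.15, 0, 0, np.float64(-0.58), 1.0]
[0.72, -0.4, 0.15, 0, 0, np.float64(-0.58), 1.0]
[0.76, -0.32, 0.15, 0, 0, np.float64(-0.58), 1.0]
[0.79, -0.24, 0.14, 0, 0, np.float64(-0.58), 1.0]
[0.81, -0.16, 0.15, 0, 0, np.float64(-0.58), 1.0]
[0.82, -0.08, 0.14, 0, 0, np.float64(-0.58), 1.0]
[0.82, 0.0, 0.15, 0, 0, np.float64(-0.58), 1.0]
[0.82, 0.08, 0.14, 0, 0, np.float64(-0.58), 1.0]
[0.81, 0.17, 0.15, 0, 0, np.float64(-0.58), 1.0]
[0.78, 0.25, 0.14, 0, 0, np.float64(-0.58), 1.0]
[0.76, 0.32, 0.15, 0, 0, np.float64(-0.59), 1.0]
[0.72, 0.4, 0.14, 0, 0, np.float64(-0.58), 1.0]
end [ 0.5449 -0.0999  0.1502] 87.56521255402008
```

Request:
play_rows(
  targets=[
    [0.68,-0.47,0.15,0,0,-0.58,1],
    [0.72,-0.4,0.15,0,0,-0.58,1],
    [0.76,-0.32,0.15,0,0,-0.58,1],
    [0.79,-0.24,0.14,0,0,-0.58,1],
    [0.81,-0.16,0.15,0,0,-0.58,1],
    [0.82,-0.08,0.14,0,0,-0.58,1],
    [0.82,0,0.15,0,0,-0.58,1],
    [0.82,0.08,0.14,0,0,-0.58,1],
    [0.81,0.17,0.15,0,0,-0.58,1],
    [0.78,0.25,0.14,0,0,-0.58,1],
    [0.76,0.32,0.15,0,0,-0.59,1],
    [0.72,0.4,0.14,0,0,-0.58,1],
  ],
)

```text
time_s: 1.6
tcp_pos: [0.5456, -0.0987, 0.1505]
ee_rot: [0.721, 0.693, -0.0, -0.0]
force: [1.3, -0.5, 0.2]
gripper_width: 0.0855
```

```bash
python3 - <<'E'
from h import *
im,d=snap('side','side2.png');W=cloud('side',d)
s=env.read_state();print(s['tcp_pos'],s['time_s'])
m=(abs(W[...,0]-.545)<.09)&(abs(W[...,1]+.1)<.035)&(W[...,2]>.06)
P=W[m];print(len(P));
for lo in np.arange(.09,.18,.005):
    q=P[(P[:,2]>=lo)&(P[:,2]<lo+.005)]
    if len(q)>3: print(round(lo,3),len(q),np.percentile(q[:,0],[2,98]).round(3),np.percentile(q[:,1],[2,98]).round(3))
E
```

```text
[ 0.54754849 -0.09382931  0.14875287] 1.65
3276
0.135 5 [0.504 0.59 ] [-0.107 -0.09 ]
0.14 15 [0.494 0.595] [-0.1   -0.085]
0.145 17 [0.489 0.598] [-0.106 -0.087]
0.15 24 [0.488 0.601] [-0.105 -0.084]
0.155 22 [0.488 0.598] [-0.108 -0.083]
0.16 22 [0.488 0.602] [-0.106 -0.086]
0.165 21 [0.489 0.598] [-0.108 -0.083]
0.17 18 [0.49  0.596] [-0.11  -0.084]
0.175 18 [0.486 0.605] [-0.094 -0.083]
```

View pics/side2.png

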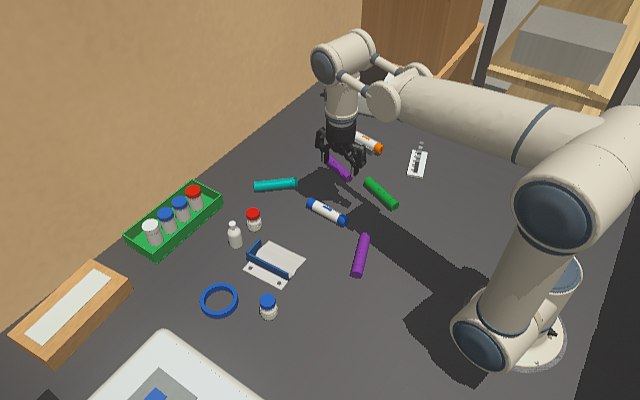

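The gripper hangs above the bench at (340,150), on the -y side of the column at (326,211). Depth shows the open fingertips about 12 mm below the TCP. Next I descend behind the column.

```bash
python3 plan.py 0.546 -0.093 0.022 87.6 6 1
```

```text
now [ 0.5475 -0.0938  0.1488] yaw 88.21 tilt [-7.0e-04  4.4e-03 -1.0e+00] f [-3.24  3.83 -1.66] 0.08529815666071336 1.65 [-0.233 -0.022  1.536  0.004  1.629 -0.202]
[0.0, -0.0, 0.35, 0, 0, np.float64(0.01), 1.0]
[0.0, -0.01, 0.35, 0, 0, np.float64(0.01), 1.0]
[0.0, -0.0, 0.35, 0, 0, np.float64(0.01), 1.0]
[0.0, -0.01, 0.35, 0, 0, np.float64(0.01), 1.0]
[0.01, -0.0, 0.36, 0, 0, np.float64(0.01), 1.0]
[0.0, -0.01, 0.35, 0, 0, np.float64(0.01), 1.0]
end [ 0.5458 -0.0932  0.0222] 87.6106691411042
```

Request:
play_rows(
  targets=[
    [0,0,0,0,0,0,1],
    [0,0,0.5,0,0,0,1],
    [0,0,0.5,0,0,0,1],
    [0,0,0.5,0,0,0,1],
    [0,0,0.4,0,0,0,1],
    [0,0,0.2,0,0,0,1],
    [0,0,0,0,0,0,1],
    [0,0,0,0,0,0,1],
  ],
)

```text
time_s: 2.65
tcp_pos: [0.5456, -0.1007, 0.0267]
ee_rot: [0.722, 0.692, 0.001, 0.001]
force: [0.3, -0.2, 0.9]
gripper_width: 0.0853
```

```bash
python3 plan.py 0.546 -0.075 0.022 87.6 3 1; python3 - <<'E'
from h import *
im,d=snap('top');W=cloud('top',d)
P=W[180:242,308:342].reshape(-1,3);P=P[(P[:,2]>.008)&(P[:,2]<.045)&(P[:,1]>-.066)]
print(len(P),cv2.minAreaRect(P[:,:2].astype(np.float32)),P.mean(0))
E
```

```text
now [ 0.5456 -0.1007  0.0267] yaw 87.53 tilt [ 2.e-03 -6.e-04 -1.e+00] f [ 0.34 -0.16  0.87] 0.08533987185731044 2.65 [-0.244  0.048  1.687 -0.     1.404 -0.201]
[0.14, -0.0, 0.03, 0, 0, np.float64(-0.0), 1.0]
[0.14, -0.01, 0.02, 0, 0, np.float64(-0.0), 1.0]
[0.15, -0.0, 0.03, 0, 0, np.float64(-0.01), 1.0]
end [ 0.5462 -0.0749  0.0219] 87.6323508306593
133 ((0.5496369004249573, -0.034092940390110016), (0.011662936769425869, 0.12567894160747528), 87.60630798339844) [ 0.55968634 -0.0330013   0.02490595]
```

Request:
play_rows(
  targets=[
    [0,0,0.05,0,0,0,1],
    [0,0,0.05,0,0,0,1],
    [0.08,0,0,0,0,0,1],
    [0.08,0,0,0,0,0,1],
    [0.08,0,0,0,0,0,1],
    [0.08,0,0,0,0,0,1],
    [0.07,0,0,0,0,0,1],
    [0.07,0,0,0,0,0,1],
    [0.07,0,0,0,0,0,1],
    [0.07,0,0,0,0,0,1],
    [0.07,0,0,0,0,0,1],
    [0.07,0,0,0,0,0,1],
  ],
)

```text
time_s: 4.2
tcp_pos: [0.5469, -0.0555, 0.0193]
ee_rot: [0.722, 0.692, -0.0, -0.0]
force: [0.3, -0.1, -0.2]
gripper_width: 0.0856
```

```bash
cat > col.py <<'E'
from h import *
im,d=snap('side','s_%d.png'%int(env.read_state()['time_s']*100));W=cloud('side',d);I=im.astype(int)
s=env.read_state();print(s['tcp_pos'].round(4),s['force'].round(2),s['time_s'])
# column: blue ends and white, height 0.012..0.05, ahead of fingers
t=s['tcp_pos'];m=(W[...,2]>.008)&(W[...,2]<.05)&(W[...,1]>t[1]+.012)&(W[...,1]<t[1]+.12)&(W[...,0]>.42)&(W[...,0]<.66)
blue=m&(I[...,2]>I[...,0]+50)
for n,k in (('far',blue&(W[...,0]>t[0])),('near',blue&(W[...,0]<t[0]))):
    P=W[k]; 
    if len(P): print(n,len(P),np.median(P,0).round(4),P.min(0).round(3),P.max(0).round(3))
E
python3 col.py
```

```text
[ 0.5469 -0.0551  0.0193] [-0.37  0.46 -0.58] 4.25
far 72 [ 0.6013 -0.0219  0.0238] [ 0.549 -0.043  0.01 ] [ 0.614 -0.013  0.03 ]
near 99 [ 0.4942 -0.0188  0.0231] [ 0.482 -0.042  0.009] [ 0.547 -0.009  0.032]
```

Request:
play_rows(
  targets=[
    [0.09,0,0,0,0,-0.03,1],
    [0.1,0,0,0,0,-0.03,1],
    [0.1,0,0,0,0,-0.03,1],
    [0.1,0,0,0,0,-0.03,1],
    [0.1,0,0,0,0,-0.03,1],
    [0.1,0,0,0,0,-0.03,1],
    [0.1,0,0,0,0,-0.03,1],
    [0.1,0,0,0,0,-0.03,1],
    [0.1,0,0,0,0,-0.03,1],
    [0.1,0,0,0,0,-0.03,1],
    [0.1,0,0,0,0,-0.03,1],
    [0.1,0,0,0,0,-0.03,1],
  ],
)

```text
time_s: 5.75
tcp_pos: [0.5478, 0.016, 0.0193]
ee_rot: [0.7, 0.714, -0.0, -0.0]
force: [0.1, -0.3, 0.1]
gripper_width: 0.0856
```

```bash
python3 col.py
```

```text
[0.5478 0.0166 0.0193] [-0.35  1.93 -0.25] 5.8
far 69 [0.6051 0.0499 0.0243] [0.549 0.034 0.011] [0.616 0.061 0.031]
near 101 [0.4954 0.0543 0.0239] [0.484 0.035 0.009] [0.546 0.064 0.031]
```

Request:
play_rows(
  targets=[
    [0.1,0,0,0,0,-0.03,1],
    [0.1,0,0,0,0,-0.03,1],
    [0.1,0,0,0,0,-0.03,1],
    [0.1,0,0,0,0,0,1],
    [0.1,0,0,0,0,0,1],
    [0.1,0,0,0,0,0,1],
    [0.1,0,0,0,0,0,1],
    [0.1,0,0,0,0,0,1],
    [0.1,0,0,0,0,0,1],
    [0.08,0,0,0,0,0,1],
  ],
)

```text
time_s: 7.05
tcp_pos: [0.5459, 0.0748, 0.0193]
ee_rot: [0.694, 0.72, 0.0, -0.0]
force: [-0.4, 0.2, 0.4]
gripper_width: 0.0855
```

```bash
python3 col.py; python3 plan.py 0.548 0.1 0.02 92 3 1|head -1; ls pics
```

```text
[0.5459 0.0752 0.0193] [ 0.08  0.09 -0.14] 7.1
far 105 [0.6127 0.1155 0.0267] [0.597 0.093 0.011] [0.632 0.194 0.042]
near 101 [0.4962 0.1116 0.0245] [0.487 0.094 0.01 ] [0.51  0.122 0.031]
now [0.5459 0.0752 0.0193] yaw 92.09 tilt [-0.e+00  4.e-04 -1.e+00] f [ 0.08  0.09 -0.14] 0.08548486196729392 7.1 [0.075 0.047 1.702 0.    1.393 0.038]
crop.png
s_420.png
s_575.png
s_705.png
side1.png
side2.png
top1.png
```

```bash
python3 -c "
import cv2
im=cv2.imread('pics/s_705.png')[180:310,210:380];cv2.imwrite('pics/c1.png',cv2.resize(im,None,fx=4.5,fy=4.5,interpolation=cv2.INTER_CUBIC))"
```

```text
(no output)
```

View pics/c1.png

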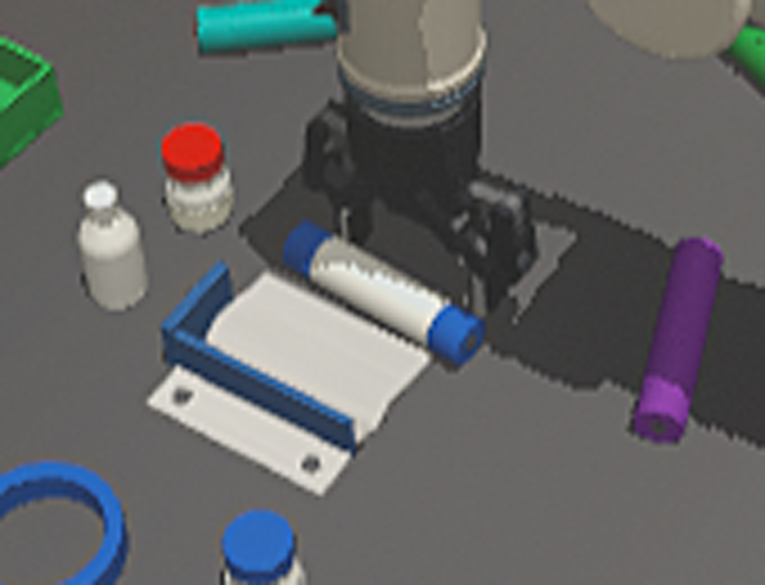

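The column lies parallel at the ramp foot, from (300,245) to (460,335) in the crop, with its far end short of the stop and both fingers behind it. Next, up the ramp.

Request:
play_rows(
  targets=[
    [0.08,0,0,0,0,0,1],
    [0.08,0,0,0,0,0,1],
    [0.08,0,-0.02,0,0,0,1],
    [0.08,0,-0.02,0,0,0,1],
    [0.08,0,-0.02,0,0,0,1],
    [0.08,0,-0.02,0,0,0,1],
    [0.08,0,-0.02,0,0,0,1],
    [0.08,0,-0.02,0,0,0,1],
    [0.08,0,-0.02,0,0,0,1],
    [0.08,0,-0.02,0,0,0,1],
    [0.06,0,-0.02,0,0,0,1],
  ],
)

```text
time_s: 8.48
tcp_pos: [0.544, 0.1263, 0.0301]
ee_rot: [0.694, 0.72, -0.0, -0.0]
force: [0.0, -2.1, 1.3]
gripper_width: 0.0854
```

```bash
python3 col.py; python3 -c "
import cv2,glob
f=sorted(glob.glob('pics/s_*.png'))[-1];print(f)
im=cv2.imread(f)[180:310,210:380];cv2.imwrite('pics/c2.png',cv2.resize(im,None,fx=4.5,fy=4.5,interpolation=cv2.INTER_CUBIC))"
```

```text
[0.5441 0.1267 0.0303] [ 0.1  -0.47 -0.37] 8.525
far 204 [0.6062 0.1708 0.0346] [0.545 0.143 0.009] [0.632 0.211 0.042]
near 152 [0.4996 0.16   0.0329] [0.485 0.139 0.009] [0.544 0.204 0.039]
pics/s_847.png
```

View pics/c2.png

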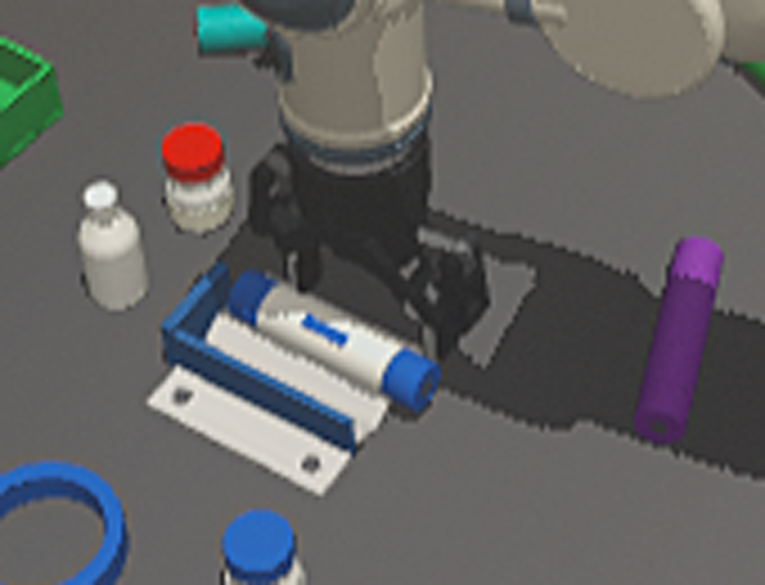

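The column is high on the ramp, from (250,295) to (415,380) in the crop, and clear of the stop. Now slowly over the lip, then I back off.

Request:
play_rows(
  targets=[
    [0.06,0,-0.01,0,0,0,1],
    [0.06,0,-0.01,0,0,0,1],
    [0.06,0,-0.01,0,0,0,1],
    [0.05,0,0,0,0,0,1],
    [0.05,0,0,0,0,0,1],
    [0.05,0,0,0,0,0,1],
    [0,0,0,0,0,0,1],
    [0,0,0,0,0,0,1],
    [-0.1,0,0,0,0,0,1],
    [-0.3,0,-0.1,0,0,0,1],
    [-0.4,0,-0.4,0,0,0,1],
    [-0.4,0,-0.6,0,0,0,1],
  ],
)

```text
time_s: 10.02
tcp_pos: [0.5451, 0.0718, 0.0977]
ee_rot: [0.694, 0.72, -0.001, -0.001]
force: [0.4, 0.1, 0.4]
gripper_width: 0.0859
```

```bash
python3 - <<'E'
from h import *
im,d=snap('side','s_b.png');W=cloud('side',d);I=im.astype(int)
s=env.read_state();print(s['tcp_pos'].round(4),s['force'].round(2),s['time_s'])
m=(W[...,2]>.022)&(W[...,2]<.05)&(W[...,1]>.13)&(W[...,1]<.25)&(W[...,0]>.44)&(W[...,0]<.53)&(I[...,2]>I[...,0]+50)
P=W[m];print(len(P),np.median(P,0).round(4),np.percentile(P,1,axis=0).round(3),np.percentile(P,99,axis=0).round(3))
cv2.imwrite('pics/c3.png',cv2.resize(im[180:310,210:380,::-1],None,fx=4.5,fy=4.5,interpolation=cv2.INTER_CUBIC))
E
```

```text
[0.548  0.0693 0.1047] [ 2.6  -1.82  4.92] 10.075
110 [0.4983 0.1839 0.0299] [0.486 0.166 0.022] [0.528 0.203 0.036]
```

View pics/c3.png

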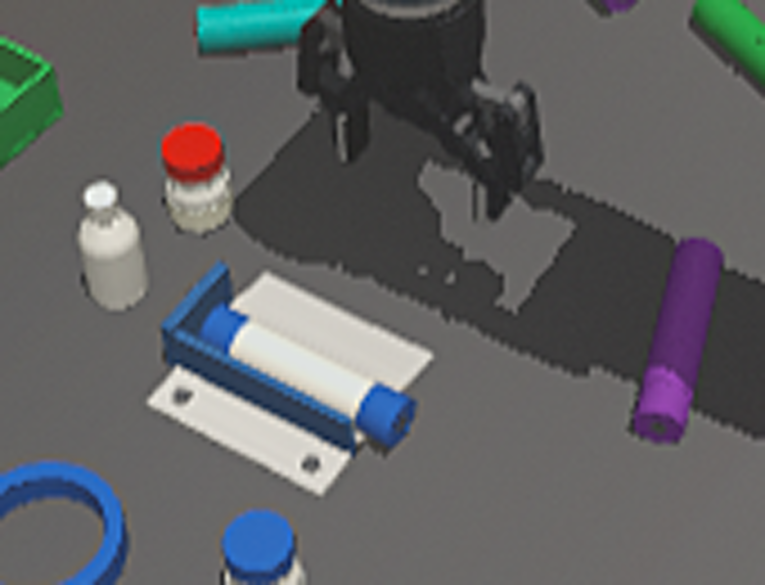

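The column lies in the V, from (222,325) to (390,410) in the crop, with its far end a little short of the stop and its near end at x≈0.485. Next I close the fingers and go behind that end.

```bash
python3 plan.py 0.435 0.175 0.105 92 8 0
```

```text
now [0.548  0.0693 0.1047] yaw 91.93 tilt [ 0.0071 -0.0021 -1.    ] f [ 2.6  -1.82  4.92] 0.08541380416866423 10.075 [ 0.066 -0.019  1.612 -0.003  1.541  0.032]
[0.23, -0.23, -0.0, 0, 0, np.float64(-0.0), 0.0]
[0.23, -0.23, -0.0, 0, 0, np.float64(-0.0), 0.0]
[0.23, -0.23, -0.0, 0, 0, np.float64(-0.0), 0.0]
[0.23, -0.23, -0.0, 0, 0, np.float64(-0.0), 0.0]
[0.23, -0.23, -0.0, 0, 0, np.float64(-0.0), 0.0]
[0.22, -0.22, -0.0, 0, 0, np.float64(-0.0), 0.0]
[0.23, -0.23, -0.0, 0, 0, np.float64(-0.0), 0.0]
[0.22, -0.22, -0.01, 0, 0, np.float64(-0.01), 0.0]
end [0.4352 0.1747 0.1053] 92.03140571815233
```

Request:
play_rows(
  targets=[
    [0.23,-0.23,0,0,0,0,0],
    [0.23,-0.23,0,0,0,0,0],
    [0.23,-0.23,0,0,0,0,0],
    [0.23,-0.23,0,0,0,0,0],
    [0.23,-0.23,0,0,0,0,0],
    [0.22,-0.22,0,0,0,0,0],
    [0.23,-0.22,0,0,0,0,0],
    [0.2,-0.2,0,0,0,0,0],
    [0,0,0,0,0,0,0],
    [0,0,0,0,0,0,0],
  ],
)

```text
time_s: 11.32
tcp_pos: [0.435, 0.1777, 0.098]
ee_rot: [0.694, 0.72, 0.0, 0.0]
force: [-0.0, -1.3, -0.6]
gripper_width: 0.0004
```

```bash
python3 plan.py 0.437 0.175 0.035 92 5 0;python3 - <<'E'
from h import *
im,d=snap('side');W=cloud('side',d)
t=env.read_state()['tcp_pos']
m=(abs(W[...,0]-t[0])<.05)&(abs(W[...,1]-t[1])<.05)&(W[...,2]>.05)&(W[...,2]<.16);P=W[m]
for lo in np.arange(.055,.13,.01):
    q=P[(P[:,2]>=lo)&(P[:,2]<lo+.01)]
    if len(q)>3: print(round(lo,3),len(q),np.percentile(q[:,0],[2,98]).round(3),np.percentile(q[:,1],[2,98]).round(3))
E
```

```text
now [0.435  0.1777 0.098 ] yaw 92.07 tilt [ 5.e-04 -2.e-04 -1.e+00] f [-0.04 -1.35 -0.64] 0.00043469684604338665 11.325 [ 0.316 -0.24   1.826 -0.     1.555  0.28 ]
[-0.01, 0.01, 0.21, 0, 0, np.float64(0.0), 0.0]
[-0.01, 0.01, 0.21, 0, 0, np.float64(0.0), 0.0]
[-0.01, 0.0, 0.21, 0, 0, np.float64(0.0), 0.0]
[-0.01, 0.01, 0.21, 0, 0, np.float64(0.0), 0.0]
[-0.01, 0.0, 0.21, 0, 0, np.float64(0.01), 0.0]
end [0.4369 0.1748 0.035 ] 91.97068028112872
0.075 20 [0.421 0.445] [0.174 0.19 ]
0.085 33 [0.42  0.446] [0.175 0.191]
0.095 25 [0.42  0.444] [0.18 0.19]
0.105 22 [0.419 0.455] [0.183 0.192]
0.115 63 [0.403 0.463] [0.171 0.192]
0.125 93 [0.395 0.473] [0.169 0.193]
```

Request:
play_rows(
  targets=[
    [-0.02,0,0.25,0,0,0,0],
    [-0.02,0,0.3,0,0,0,0],
    [0,0,0.3,0,0,0,0],
    [0,0,0.2,0,0,0,0],
    [0,0,0,0,0,0,0],
    [0,0.1,0,0,0,0,0],
    [0,0.1,0,0,0,0,0],
    [0,0.1,0,0,0,0,0],
    [0,0.1,0,0,0,0,0],
    [0,0.06,0,0,0,0,0],
    [0,0.05,0,0,0,0,0],
    [0,0.05,0,0,0,0,0],
  ],
)

```text
time_s: 12.88
tcp_pos: [0.4685, 0.1766, 0.0348]
ee_rot: [0.694, 0.72, -0.0, -0.0]
force: [0.5, -0.5, 0.1]
gripper_width: 0.0002
```

Request:
play_rows(
  targets=[
    [0,0.03,0,0,0,0,0],
    [0,0.03,0,0,0,0,0],
    [0,0.03,0,0,0,0,0],
    [0,0.03,0,0,0,0,0],
    [0,0.02,0,0,0,0,0],
    [0,0.02,0,0,0,0,0],
    [0,0,0,0,0,0,0],
  ],
)

```text
time_s: 13.75
tcp_pos: [0.4781, 0.1769, 0.0349]
ee_rot: [0.694, 0.72, 0.0, 0.0]
force: [-0.6, -0.1, -0.0]
gripper_width: -0.0
```

```bash
cat > fin.py <<'E'
from h import *
im,d=snap('side');W=cloud('side',d);I=im.astype(int)
s=env.read_state();print(s['tcp_pos'].round(4),s['force'].round(2),s['time_s'])
m=(W[...,2]>.0)&(W[...,2]<.05)&(W[...,1]>.13)&(W[...,1]<.25)&(W[...,0]>.44)&(W[...,0]<.53)&(I[...,2]>I[...,0]+50)
P=W[m&(W[...,1]<.19)];print(len(P),np.median(P,0).round(4),np.percentile(P,1,axis=0).round(3),np.percentile(P,99,axis=0).round(3))
import sys
cv2.imwrite('pics/'+sys.argv[1],cv2.resize(im[205:300,235:325,::-1],None,fx=6,fy=6,interpolation=cv2.INTER_CUBIC))
E
python3 fin.py c4.png
```

```text
[0.4781 0.177  0.0349] [ 0.11 -0.22  0.56] 13.8
46 [0.5018 0.1855 0.0285] [0.491 0.177 0.012] [0.512 0.19  0.035]
```

View pics/c4.png

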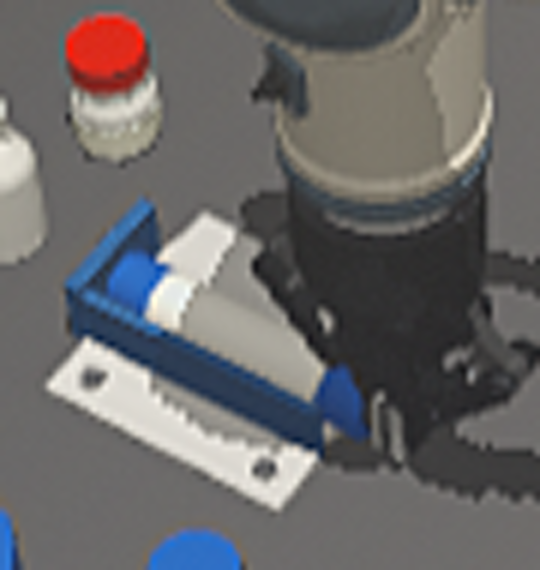

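The closed fingers are at (385,420), right behind the column's near end, and its far end (135,280) is close to the stop. I continue until a force shows.

Request:
play_rows(
  targets=[
    [0,0.02,0,0,0,0,0],
    [0,0.02,0,0,0,0,0],
    [0,0.02,0,0,0,0,0],
    [0,0.01,0,0,0,0,0],
    [0,0,0,0,0,0,0],
  ],
)

```text
time_s: 14.42
tcp_pos: [0.4808, 0.1771, 0.0346]
ee_rot: [0.694, 0.72, -0.001, -0.001]
force: [-7.6, -0.2, 3.6]
gripper_width: 0.0001
```

Request:
play_rows(
  targets=[
    [0,0.01,0,0,0,0,0],
    [0,0,0,0,0,0,0],
  ],
)

```text
time_s: 14.68
tcp_pos: [0.4809, 0.1771, 0.0346]
ee_rot: [0.694, 0.72, -0.002, -0.002]
force: [-9.6, -0.4, 5.5]
gripper_width: -0.0003
```

The force rises while the position holds, so the column is up against the stop. I back off slowly, then rise.

Request:
play_rows(
  targets=[
    [0,-0.03,0,0,0,0,0],
    [0,-0.06,0,0,0,0,0],
    [0,-0.2,0,0,0,0,0],
    [0,-0.5,0,0,0,0,0],
    [0,-0.4,-0.3,0,0,0,0],
    [0,0,-0.8,0,0,0,0],
    [0,0,-0.8,0,0,0,0],
    [0,0,0,0,0,0,0],
    [0,0,0,0,0,0,0],
  ],
)

```text
time_s: 15.8
tcp_pos: [0.411, 0.1745, 0.1485]
ee_rot: [0.694, 0.72, 0.0, 0.0]
force: [0.4, -0.4, -0.8]
gripper_width: -0.0
```

```bash
python3 fin.py c5.png
```

```text
[0.4107 0.1744 0.1476] [0.42 0.05 0.48] 15.85
90 [0.5012 0.1804 0.0301] [0.493 0.166 0.008] [0.515 0.19  0.035]
```

View pics/c5.png

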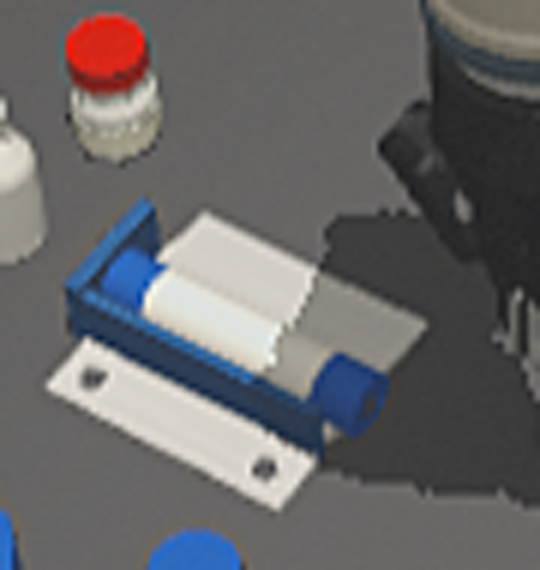

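```bash
python3 - <<'E'
from h import *
im,d=snap('top');W=cloud('top',d)
print(im[176:192,242].tolist()); print(im[222:240,242].tolist()); print(W[222:240,242].round(3).tolist())
cv2.imwrite('pics/c6.png',cv2.resize(im[170:245,205:285,::-1],None,fx=7,fy=7,interpolation=cv2.INTER_CUBIC))
E
```

```text
[[88, 89, 89], [88, 85, 83], [91, 90, 91], [87, 93, 105], [80, 104, 132], [74, 108, 150], [62, 100, 148], [64, 97, 148], [60, 94, 158], [62, 98, 172], [60, 100, 175], [64, 102, 174], [58, 97, 171], [60, 98, 173], [87, 114, 172], [150, 161, 187]]
[[166, 161, 155], [144, 144, 144], [107, 112, 132], [64, 79, 123], [46, 70, 121], [44, 68, 119], [50, 74, 124], [44, 72, 122], [47, 71, 122], [50, 72, 118], [53, 65, 94], [58, 57, 65], [59, 55, 57], [61, 59, 59], [61, 59, 59], [56, 55, 56], [59, 59, 58], [59, 57, 59]]
[[0.52, 0.176, 0.036], [0.517, 0.175, 0.039], [0.515, 0.177, 0.032], [0.512, 0.176, 0.032], [0.51, 0.176, 0.032], [0.507, 0.176, 0.035], [0.504, 0.175, 0.036], [0.502, 0.176, 0.033], [0.499, 0.176, 0.035], [0.496, 0.176, 0.035], [0.494, 0.182, 0.003], [0.492, 0.183, -0.002], [0.489, 0.182, 0.001], [0.486, 0.181, 0.004], [0.483, 0.182, 0.001], [0.481, 0.182, -0.0], [0.478, 0.183, -0.004], [0.475, 0.182, -0.0]]
```

View pics/c6.png

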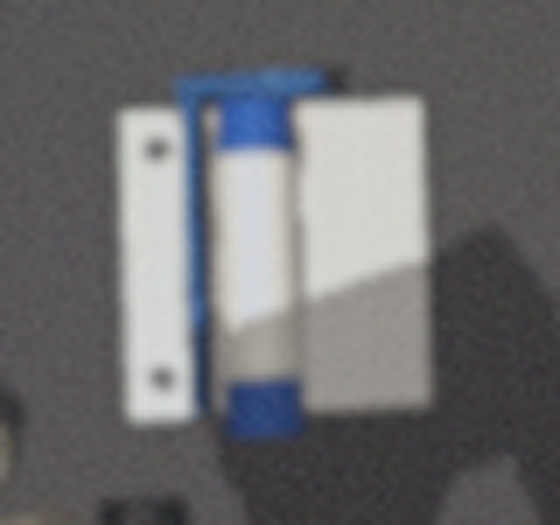

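The top view shows the column parallel in the V with its top end touching the stop at (255,95). Its free end at (265,437) sticks out about 10 mm past the cradle edge at (350,412). The robot is clear, so I hand in.

```bash
python3 -c "
from station import env
print(env.hand_in())"
```

```text
the job is handed in; nothing more can be done
None
```

The blue-ended column is lying in the V-groove with its end against the blue end stop, and the job is handed in at about 16 s of the 51 s allowed. No verdict was reported.

- **Rolling:** I rolled it with the sides of the open fingers across the bench, up the ramp and over the lip. It was never gripped or lifted. The tool force readings I checked stayed within a few newtons during this part.
- **End push:** I pushed the free end with the closed fingers. The column stopped moving while the force rose from 7.6 N to 9.6 N, which I took as contact with the stop.
- **Last checks:** The final top view shows the column parallel to the groove, no visible gap at the stop, and about 10 mm of it sticking out at the free end. The robot was clear of everything. I saw no bystander move in the views I took, but I did not measure their positions.
- **Small disagreement:** Depth readings put the free end at x ≈ 0.493–0.496 m, against about 0.496 m expected. That is about the 2 mm calibration error and inside the 4 mm tolerance.

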